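Put the spinning rig's collectors away on their stands

TASK

The four cleaned collectors of the fibre-spinning rig lie about the bench: put each one away on the stand made for it. The fat drum and the thin mandrel go on the fork stand of the right length, lying with both shaft ends in the notches; the disc lies flat inside the round tray and the plate flat inside the rectangular tray. Set them down, do not drop them, and leave the beaker and the vial that stand among them where they are.

Things in the scene. Friction and masses are not known exactly. Their poses are not given: they have to be found in the camera images.
- drum: The short fat collector: aluminium cylinder 50 mm in diameter and 56 mm long between two square white end plates (52 x 52 x 6 mm; 68 mm over both), on a steel shaft 10 mm in diameter and 116 mm long overall. Origin: its middle, on the shaft axis, 26 mm above the bench when lying; x along the shaft, symmetric end for end. About 0.3 kg. Loose.
- mandrel: The long thin collector: aluminium cylinder 22 mm in diameter and 90 mm long between two square white end plates (30 x 30 x 5 mm; 100 mm over both), on a steel shaft 8 mm in diameter and 150 mm long overall. Origin: its middle, on the shaft axis, 15 mm above the bench when lying; x along the shaft, symmetric end for end. About 0.16 kg. Loose.
- disc: The round flat collector: aluminium disc 84 mm in diameter, 10 mm thick, with six dark screw heads, lying flat; from its middle rises a white round hub 24 mm in diameter and 30 mm tall (top 40 mm above the underside), to take it by. Origin: centre of the underside, z up. About 0.2 kg. Loose.
- plate: The rectangular flat collector: aluminium plate 96 x 64 x 6 mm, lying flat; on its middle a white grip block 50 (along x) x 18 (along y) x 30 mm tall (top 36 mm above the underside) and, at one end of the block, a little brass terminal 10 mm tall at x = 34 mm. Origin: centre of the underside; x along the 96 mm side, z up. About 0.17 kg. Loose.
- short_fork_stand: The drum's stand, black, the shorter fork stand, fixed. Base plate 112 x 66 x 10 mm; at each end a Y fork 12 mm thick, 71 mm high, with a V notch (60 degrees, mouth 34 mm) that centres a shaft end; 84 mm clear between the forks. Origin: underside centre, on the bench; x from fork to fork (same either way round), z up. Seated, the drum's shaft axis lies 52 mm above this origin.
- long_fork_stand: The mandrel's stand, black, the longer fork stand, fixed. Base plate 146 x 66 x 10 mm; at each end a Y fork 12 mm thick, 71 mm high, with a V notch (60 degrees, mouth 34 mm) that centres a shaft end; 118 mm clear between the forks. Origin: underside centre, on the bench; x from fork to fork (same either way round), z up. Seated, the mandrel's shaft axis lies 50 mm above this origin.
- round_tray: The disc's tray: black round tray standing fast on the bench, outside diameter 110 mm, inside diameter 102 mm, floor 6 mm thick, rim 14 mm above the bench. Origin: underside centre, on the bench, z up.
- rect_tray: The plate's tray: black rectangular tray standing fast on the bench, outside 122 (x) x 90 (y) mm, inside 112 x 80 mm, floor 6 mm thick, rim 14 mm above the bench. Origin: underside centre, on the bench; x along the long side, z up.
- beaker: Bystander: empty glass beaker, 50 mm in diameter, 66 mm tall, standing loose among the things. Origin: underside centre, z up. To be left alone.
- vial: Bystander: capped amber sample vial, 24 mm in diameter, 50 mm tall, standing loose among the things. Origin: underside centre, z up. To be left alone.
Not all that is in view belongs to the job. What is shaped like the drum but blue or pink is not meant. What is shaped like the plate but red is not meant.

How it is judged:
At the end, for the whole second after the job is handed in: Drum on the short and mandrel on the long fork stand, shaft ends in both notches (within 13 mm of centre, 4 mm of seat height, 0.22 rad); disc flat in the round tray, plate flat in the rectangular tray (13 and 14 mm, 4 mm in height, tilt 0.07 rad, plate in line to 0.22 rad); all at rest (horizontal distance between drum and short_fork_stand below 0.013 m and z of drum in the frame of short_fork_stand between 0.048 and 0.056 m and angle between the x axis of drum and the x axis of short_fork_stand, either way round below 0.22 rad and linear speed of each of drum, mandrel, disc, plate below 0.02 m/s and angular speed of each of drum, mandrel, disc, plate below 0.3 rad/s and horizontal distance between mandrel and long_fork_stand below 0.013 m and z of mandrel in the frame of long_fork_stand between 0.046 and 0.054 m and angle between the x axis of mandrel and the x axis of long_fork_stand, either way round below 0.22 rad and horizontal distance between disc and round_tray below 0.013 m and z of disc in the frame of round_tray between 0.002 and 0.01 m and angle between each of disc, plate's own z axis and vertical below 0.07 rad and horizontal distance between plate and rect_tray below 0.014 m and z of plate in the frame of rect_tray between 0.002 and 0.01 m and angle between the x axis of plate and the x axis of rect_tray, either way round below 0.22 rad); the robot touches nothing.
It fails at once if a collector is dropped (falls freely by more than about 4 cm) ((linear speed of drum above 0.9 m/s and contact force between drum and the fingers below 0.05 N) or (linear speed of mandrel above 0.9 m/s and contact force between mandrel and the fingers below 0.05 N) or (linear speed of disc above 0.9 m/s and contact force between disc and the fingers below 0.05 N) or (linear speed of plate above 0.9 m/s and contact force between plate and the fingers below 0.05 N)).
It fails at once if the beaker is moved by more than 3 cm or tipped over (distance of beaker from where it was at the start of the episode above 0.03 m or angle between beaker's own z axis and vertical above 0.6 rad).
It fails at once if the vial is moved by more than 3 cm or tipped over (distance of vial from where it was at the start of the episode above 0.03 m or angle between vial's own z axis and vertical above 0.6 rad).
It also fails if it takes over 120 s, if anything falls off the work surface, if the arm or the gripper's body presses on something with over 40 N, if the wrist force passes 120 N, or if a joint passes its speed limit or range.

ROBOT

A 6-joint arm with a two-finger parallel gripper is mounted at the origin on the work surface. World frame = base frame: x ahead of the robot, y to its left, z up, the work surface at z = 0. Lengths are in m, angles in rad, forces in N, time in s.
With the tool pointing down it reaches from about 0.35 to 0.725 m from the base axis. Payload 6 kg.
Tool frame: the origin (TCP) lies between the finger pads; the fingertips stand 22 mm ahead of it and the grasp point (between the pads) lies 3 mm ahead of it; z points along the fingers, y is the direction in which the jaws open and shut (so a half turn about z gives the same grasp; the last joint's range is limited). The gripper opens to 85 mm and grips with 20 to 120 N. Pads are 22 mm wide; open, the fingers measure 114 mm over their backs; the gripper's body (76 mm by 85 mm) begins 54 mm behind the grasp point. The pads swing forward as they close: fully open they stand 13 mm farther back than shut.
Start: joints at [-0.971, 0.04, 0.085, 0, -1.615, -0.334], TCP at [0.158, -0.579, 0.253] pointing down, gripper open.
Joint ranges: [-2.56, 2.56], [-1.29, 2.01], [-1.08, 1.49], [-3.29, 1.98], [-2.81, -0.18], [-2.99, 2.99]. Speed limits (rad/s): [2.57, 2.57, 3.01, 3.14, 3.14, 3.14].

INTERFACE

Orientations are given as a unit quaternion [x, y, z, w].
In Python, from plant import r, claw, vision, job gives the robot as it stands. Calls block until the motion is done:
- r.reach(position, orientation): joint-space move of the TCP to a pose.
- r.servo_line(position, rotation=None, v=0.15, max_force=None): straight line of the TCP; rotation=None keeps the orientation; v is the mean speed in m/s. With max_force (N) it stops when the force on the tool has changed by that much, and returns True; else False.
- r.set_joints(angles): joint-space move.
- claw.let_go() and claw.close_gripper(f_grip=None): open the fingers fully, or close them until they stop; f_grip is the grip in N (None keeps the last).
- r.dwell(seconds).
- r.inverse_kinematics(position, orientation): joint angles nearest the present ones, or None.
- r.state(): the state.
- vision.snapshot(name): name is "scene" or "top" or "wrist"; returns (picture, depth): 480x640x3 uint8, red, green, blue; 480x640 float32, m along the optical axis (not along the pixel's ray), 0 where there is no reading.
- vision.calibration(name): a dict with "fov_y" (degrees; the focal length in pixels is half the picture's height over the tangent of half this angle, whatever the lens; pixels are square), "cx", "cy" (the principal point, pixels), "cam_to_world" (4x4, takes a point from camera to world coordinates). Camera axes: x right, y down, z forward; pixel columns grow to the right and rows downward; lengths in m; the calibration is good to about 2 mm. A picture is of the moment at which its call begins: read the wrist's pose just before it. calibration takes no time and is no camera call; for the wrist camera it gives the pose at the moment of the call.
A pose or a line that the arm cannot do raises r.MotionError and nothing moves.
- job.finish_job(): hands the job in, once; it reports no verdict.
The state is a dict: "clock": time; "joint_pos": joint angles; "joint_velocities": joint speeds; "joint_torque": joint torques, N m; "eef_pos": TCP position; "orientation": TCP orientation; "wrist_force": force on the tool from outside, world axes, zero at the start; "moment": the same for the moment, N m; "finger_gap": opening from 0.0 (shut) to 1.0 (fully open).
Only numpy, scipy, OpenCV 4.12 (cv2) and the standard library are available. Lean on these libraries where they do the work, as an engineer would, in place of code of your own. Each camera call takes 0.05 s, during which the arm holds its last target.

## Working session

There is one attempt and no reset: what is moved stays moved. The work goes in short steps, each a Python script; the robot and the scene stay as the last script left them, time stands still between calls to the robot, and variables do not carry over. Pictures are saved under pics/ and viewed, and the job is handed in when it is done.

```bash
ls; mkdir -p pics
python3 - <<'E'
from plant import r, claw, vision, job
import cv2, numpy as np
for n in ("scene","top"):
    p,d=vision.snapshot(n); c=vision.calibration(n)
    np.savez(f"{n}0.npz",p=p,d=d,M=c["cam_to_world"],c=[c["fov_y"],c["cx"],c["cy"]])
    cv2.imwrite(f"pics/{n}0.png",p[:,:,::-1])
    print(n,c)
print(r.state())
E
```

```text
pics
scene {'fov_y': 44.38908745830818, 'cx': 319.57099190103804, 'cy': 237.87477625013435, 'cam_to_world': array([[-0.30811827,  0.7236573 , -0.61756234,  1.24173016],
       [ 0.95123098,  0.22416224, -0.21192193,  0.28027674],
       [-0.01492469, -0.65274145, -0.75743372,  1.0239642 ],
       [ 0.        ,  0.        ,  0.        ,  1.        ]])}
top {'fov_y': 46.726320833629636, 'cx': 323.9709363755388, 'cy': 239.49902976801062, 'cam_to_world': array([[-2.85027666e-02, -9.98012077e-01,  5.62093105e-02,
         3.47749593e-01],
       [-9.99589842e-01,  2.86140729e-02,  1.17621644e-03,
         1.30157619e-02],
       [-2.78225552e-03, -5.61527303e-02, -9.98418314e-01,
         1.45812762e+00],
       [ 0.00000000e+00,  0.00000000e+00,  0.00000000e+00,
         1.00000000e+00]])}
{'clock': 0.1, 'joint_pos': array([-9.71310837e-01,  4.07610465e-02,  8.39121991e-02, -3.93015691e-04,
       -1.61549548e+00, -3.33754322e-01]), 'joint_velocities': array([-1.40598179e-04,  6.05736454e-05,  1.31211904e-03,  2.03293553e-03,
       -1.07523544e-03, -1.41575952e-03]), 'joint_torque': array([-4.33095993e-03, -3.69343615e+01,  3.48285091e+01,  6.95165589e+00,
       -4.43276338e-03, -1.35898341e-05]), 'eef_pos': array([ 0.15760245, -0.57866513,  0.25237726]), 'orientation': array([-1.32483521e-01,  9.91184886e-01,  7.79572253e-04, -1.72868660e-04]), 'wrist_force': array([0.52422188, 0.19875563, 1.53050959]), 'moment': array([0.00954672, 0.02362433, 0.018388  ]), 'finger_gap': 1.000950831795461}
```

View pics/scene0.png

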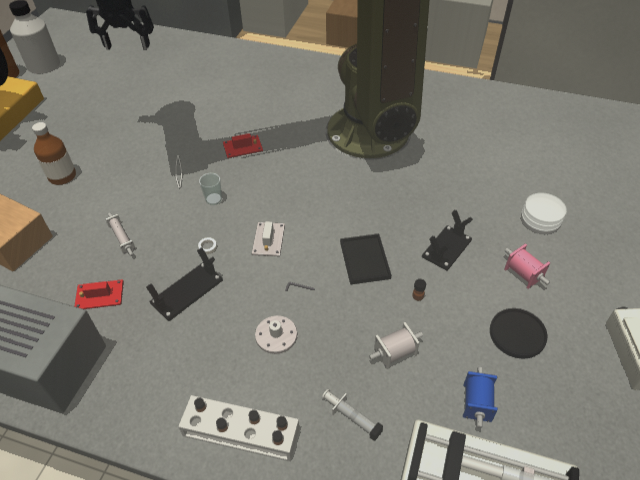

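View pics/top0.png

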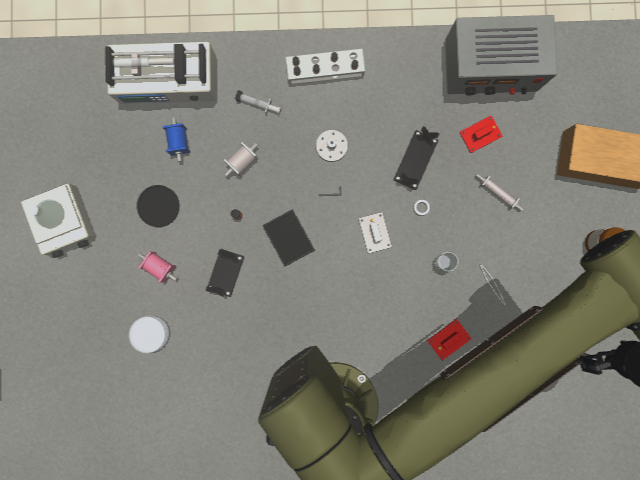

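```bash
cat > h.py <<'E'
import numpy as np, cv2
def load(n):
    z=np.load(n+".npz"); return z["p"],z["d"],z["M"],z["c"]
def ray(n,u,v,z):
    p,d,M,c=load(n); f=240/np.tan(np.radians(c[0]/2))
    dr=M[:3,:3]@np.array([(u-c[1])/f,(v-c[2])/f,1]); o=M[:3,3]
    return o+dr*(z-o[2])/dr[2]
def cloud(n):
    p,d,M,c=load(n); f=240/np.tan(np.radians(c[0]/2))
    v,u=np.mgrid[:480,:640]
    X=np.stack([(u-c[1])/f*d,(v-c[2])/f*d,d],-1)
    return X@M[:3,:3].T+M[:3,3]
def crop(n,x0,y0,w,h,k,out):
    p=load(n)[0][y0:y0+h,x0:x0+w,::-1]
    im=cv2.resize(p,None,fx=k,fy=k,interpolation=cv2.INTER_CUBIC)
    for i in range(0,w,20):
        cv2.putText(im,str(x0+i),(i*k,10),0,.35,(0,255,255),1); cv2.line(im,(i*k,12),(i*k,18),(0,255,255),1)
    for i in range(20,h,20):
        cv2.putText(im,str(y0+i),(0,i*k+4),0,.35,(0,255,255),1); cv2.line(im,(24,i*k),(30,i*k),(0,255,255),1)
    cv2.imwrite("pics/"+out,im)
E
python3 - <<'E'
from h import *
crop("top0",130,110,200,150*1,4,"cA.png")
crop("top0",280,110,160,150,5,"cB.png")
crop("top0",380,110,160,170,5,"cC.png") if 0 else crop("top0",380,110,155,120,5,"cC.png")
X=cloud("top0"); p,d,M,c=load("top0")
print((d==0).mean(), X[260:300:10,320,2])
Z=X[...,2]; im=np.clip(Z/0.1*255,0,255).astype(np.uint8)[110:310,120:540]
cv2.imwrite("pics/z.png",cv2.resize(cv2.applyColorMap(im,2),(800,381),interpolation=0))
E
```

```text
0.003938802083333333 [ 0.00066591 -0.00021536  0.00195986 -0.00137057]
```

View pics/cA.png

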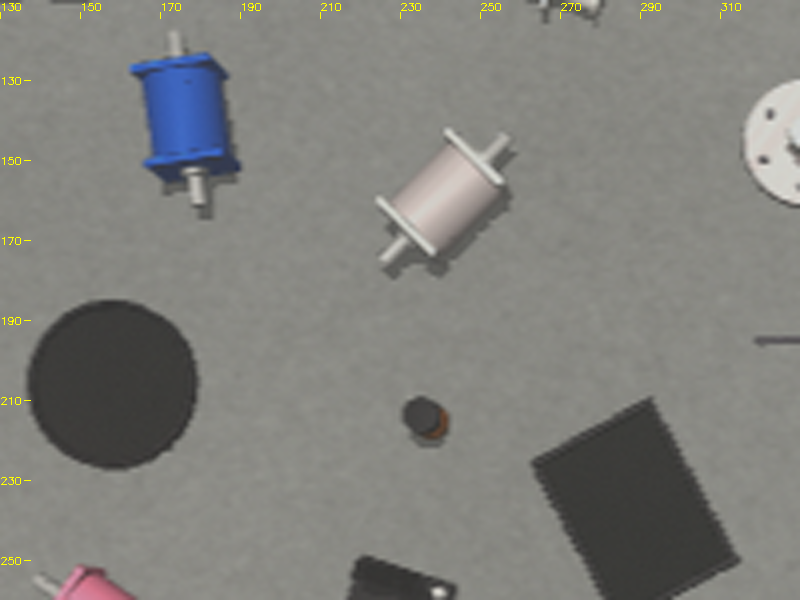

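View pics/cB.png

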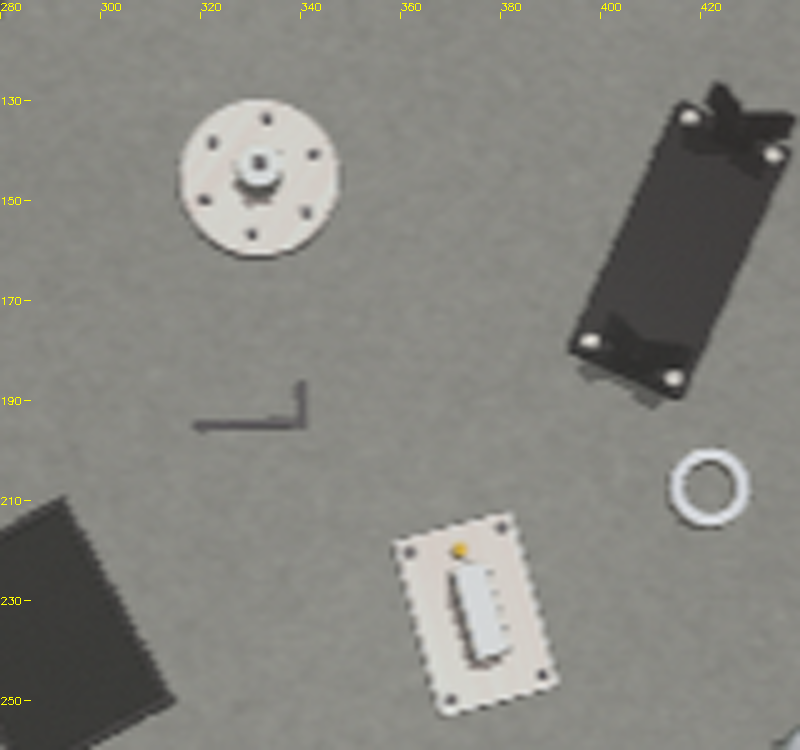

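View pics/cC.png

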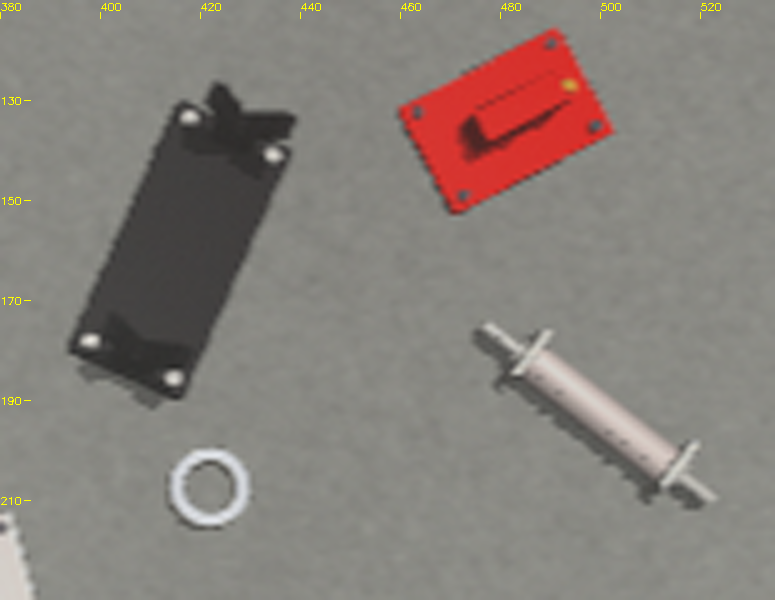

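View pics/z.png

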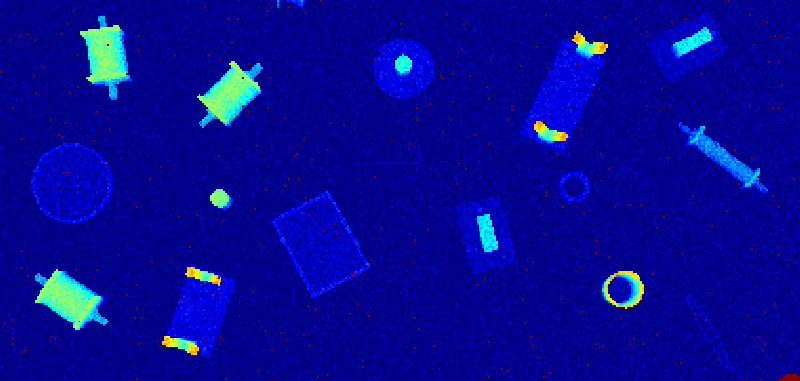

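Run:
```python
from h import *
p,d,M,c=load("top0"); X=cloud("top0"); g=p.astype(int)
def R(u,v,z): return ray("top0",u,v,z)[:2]
np.set_printoptions(precision=4,suppress=True)
def line(n,a,b,z):
    A,B=R(*a,z),R(*b,z); print(n,(A+B)/2,"len",np.linalg.norm(A-B),"ang",np.degrees(np.arctan2(*(A-B)[::-1])))
line("drum",(256.2,144.2),(225.8,175),.026)
line("mandrel",(477.6,175.2),(522.4,209.4),.015)
print("disc",R(331.8,145.6,.01),"hub",R(331.8,142.8,.04))
P=[R(280+a/5,110+b/5,.006) for a,b in [(393,542),(512,513),(558,685),(445,715)]]
print("plate",np.mean(P,0),[np.linalg.norm(P[i]-P[(i+1)%4]) for i in range(4)])
v=(P[0]+P[1]-P[2]-P[3]); print("ang",np.degrees(np.arctan2(v[1],v[0])),"term",R(371.8,220,.016))
gray=g.max(-1)
def dark(n,box,z):
    x0,y0,x1,y1=box; m=np.zeros(gray.shape,np.uint8); m[y0:y1,x0:x1]=(gray[y0:y1,x0:x1]<85)
    k,l,s,_=cv2.connectedComponentsWithStats(m); i=1+np.argmax(s[1:,4]); m=(l==i).astype(np.uint8)
    cn=max(cv2.findContours(m,0,1)[0],key=cv2.contourArea)
    W=np.array([R(u,v,z) for (u,v) in cn[:,0]],np.float32)*1000
    rc=cv2.minAreaRect(W); print(n,rc, cv2.minEnclosingCircle(W))
    b=cv2.boxPoints(rc); e=b[1]-b[0],b[2]-b[1]; e=max(e,key=np.linalg.norm); print("  long axis ang",np.degrees(np.arctan2(e[1],e[0])))
dark("round",(125,175,190,240),.014)
dark("rect",(255,200,325,275),.014)
dark("short",(200,240,250,305),.01)
dark("long",(385,120,445,198),.01)
for n,(x0,y0,x1,y1) in dict(short=(200,240,250,305),long=(385,120,445,198)).items():
    Q=X[y0:y1,x0:x1].reshape(-1,3); Q=Q[(Q[:,2]>.05)&(Q[:,2]<.085)]
    _,lab,cen=cv2.kmeans(Q[:,:2].astype(np.float32),2,None,(3,50,1e-5),5,2)
    for i in (0,1):
        q=Q[lab[:,0]==i]; print(n,len(q),(q[:,:2].min(0)+q[:,:2].max(0))/2,cv2.minAreaRect((q[:,:2]*1000).astype(np.float32)),q[:,2].max())
    print(cen.mean(0),np.linalg.norm(cen[0]-cen[1]),np.degrees(np.arctan2(*(cen[0]-cen[1])[::-1])))
for n,(x0,y0,x1,y1) in dict(beaker=(430,245,465,280),vial=(225,205,250,225)).items():
    Q=X[y0:y1,x0:x1].reshape(-1,3); Q=Q[(Q[:,2]>.04)&(Q[:,2]<.085)]; print(n,cv2.minEnclosingCircle((Q[:,:2]*1000).astype(np.float32)),Q[:,2].max())
```

```text
drum [0.6429 0.2247] len 0.11276231191167198 ang -45.76196765455168
mandrel [ 0.5393 -0.4483] len 0.1462348296428998 ang 50.412478799139215
disc [ 0.6765 -0.013 ] hub [ 0.6769 -0.0126]
plate [ 0.4434 -0.1204] [np.float64(0.06433491170592928), np.float64(0.09335979459767417), np.float64(0.061200966679639514), np.float64(0.09466685837698635)]
ang 13.909677040952198 term [ 0.4762 -0.1112]
round ((530.6365356445312, 447.255859375), (107.64134979248047, 107.7405776977539), 88.35388946533203) ((530.8651123046875, 445.953369140625), 55.91446304321289)
  long axis ang -1.6461128
rect ((436.832275390625, 107.78504943847656), (123.19416046142578, 89.52604675292969), 27.00661849975586) ((436.9596252441406, 107.00242614746094), 74.10844421386719)
  long axis ang 27.006618
short ((348.587646484375, 275.844970703125), (67.08745574951172, 115.50835418701172), 69.9832992553711) ((349.458984375, 275.95745849609375), 65.03922271728516)
  long axis ang -20.016708
long ((639.90234375, -234.7672119140625), (64.61044311523438, 163.18560791015625), 64.1094970703125) ((639.7969360351562, -235.08636474609375
[... 180 characters left out ...]
987849013
short 68 [0.3954 0.2611] ((396.51507568359375, 260.4225158691406), (47.05947494506836, 11.896535873413086), 71.1275863647461) 0.07566089065369952
[0.352  0.2784] 0.09526358 160.39053
long 86 [ 0.6919 -0.2597] ((691.6636352539062, -259.6341247558594), (46.241329193115234, 14.274324417114258), 65.88875579833984) 0.07420641536756656
long 76 [ 0.5748 -0.2028] ((574.4835815429688, -202.46035766601562), (45.19349670410156, 11.9816312789917), 62.6500129699707) 0.07823646022907371
[ 0.6325 -0.2311] 0.12996311 -26.2672
beaker ((363.2737121582031, -293.02935791015625), 24.902559280395508) 0.07305179860115163
vial ((500.6283264160156, 241.2633819580078), 11.64947509765625) 0.05544295941142385
```

```bash
cat > rb.py <<'E'
from h import *
from plant import r, claw, vision, job
from scipy.spatial.transform import Rotation as Ro
np.set_printoptions(precision=4,suppress=True)
def quat(deg):
    a=np.radians(deg); y=np.array([np.cos(a),np.sin(a),0]); z=np.array([0,0,-1.]); x=np.cross(y,z)
    return Ro.from_matrix(np.stack([x,y,z],1)).as_quat()
def best(pos,deg):
    j0=r.state()["joint_pos"]; o=[]
    for k in (0,180):
        j=r.inverse_kinematics(pos,quat(deg+k))
        if j is not None: o.append((np.abs(np.array(j)-j0).max(),deg+k))
    return quat(min(o)[1])
def hover(x,y,z,deg):
    q=best([x,y,z],deg); r.reach([x,y,z],q); return q
def look(name):
    M=vision.calibration("wrist"); p,d=vision.snapshot("wrist")
    np.savez(f"{name}.npz",p=p,d=d,M=M["cam_to_world"],c=[M["fov_y"],M["cx"],M["cy"]])
    cv2.imwrite(f"pics/{name}.png",p[:,:,::-1])
def st():
    s=r.state(); print("t",round(s["clock"],2),"tcp",s["eef_pos"],"F",s["wrist_force"],"gap",round(s["finger_gap"],3),"j6",s["joint_pos"][5])
E
python3 - <<'E'
from rb import *
hover(.633,-.231,.25,64); look("w_long"); st()
hover(.539,-.448,.22,50.4+90); look("w_man"); st()
E
```

```text
t 2.27 tcp [ 0.6326 -0.2318  0.2502] F [-0.2744 -0.0169  0.0884] gap 0.999 j6 1.1707405941752271
t 3.62 tcp [ 0.5393 -0.4476  0.2202] F [-0.5664  0.8025  0.6298] gap 0.999 j6 -0.28097786707305494
```

View pics/w_long.png

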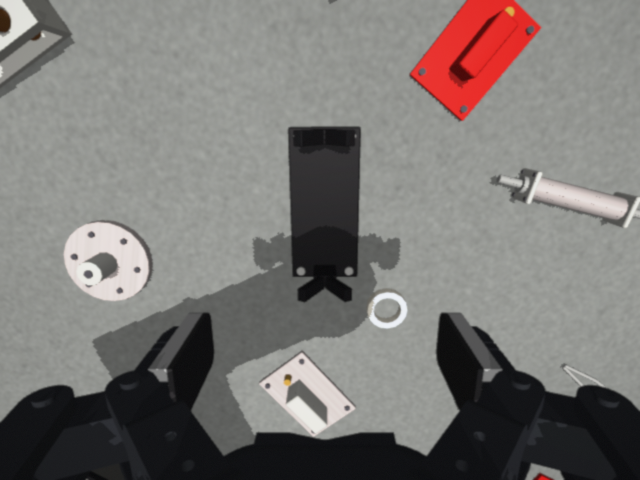

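View pics/w_man.png

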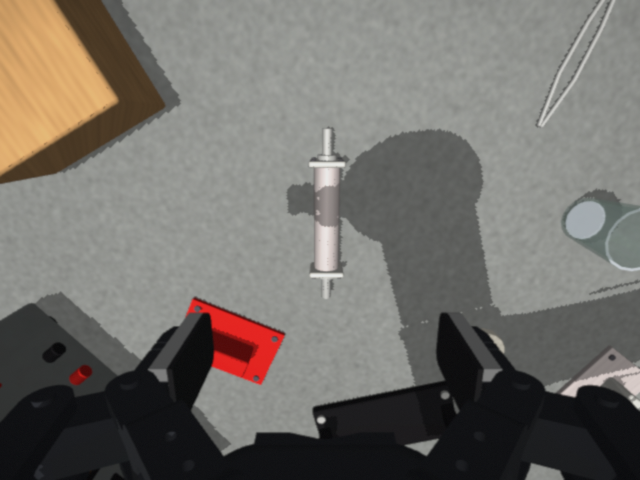

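Run:
```python
from rb import *
def R(n,u,v,z): return ray(n,u,v,z)[:2]
A,B=R("w_man",328,128,.015),R("w_man",326,297,.015); print("man",(A+B)/2,np.linalg.norm(A-B),np.degrees(np.arctan2(*(A-B)[::-1])))
P=np.array([R("w_long",*q,.01) for q in [(289.5,132),(360,132),(358.5,276),(293.5,276)]]);print(P,P.mean(0))
X=cloud("w_long"); Q=X[100:305,240:410].reshape(-1,3); Q=Q[(Q[:,2]>.055)&(Q[:,2]<.085)]
a=np.radians(-26); e=np.array([np.cos(a),np.sin(a)]); n=np.array([-e[1],e[0]])
s=Q[:,:2]@e; t=Q[:,:2]@n; mid=np.median([s.min(),s.max()])
for m in (s<mid,s>=mid): print(m.sum(),s[m].min(),s[m].max(),t[m].min(),t[m].max(),Q[m,2].max())
c=e*(s.min()+s.max())/2+n*(t.min()+t.max())/2; print(c,s.max()-s.min(),t.max()-t.min())
crop("w_long",240,100,170,215,2*2 if 0 else 3,"wl.png")
```

```text
man [ 0.5401 -0.4439] 0.15052752333006067 -130.10696894284035
[[ 0.709  -0.2329]
 [ 0.681  -0.29  ]
 [ 0.5543 -0.2305]
 [ 0.5832 -0.1715]] [ 0.6319 -0.2312]
612 0.6005432261480501 0.612980985149869 0.04725604230168285 0.0938085883508484 0.07317127701025894
706 0.7303117847983175 0.7420463160152148 0.047337456986961256 0.09398490798072087 0.07410467905792589
[ 0.6343 -0.2308] 0.14150308986716464 0.04672886567903802
```

View pics/wl.png

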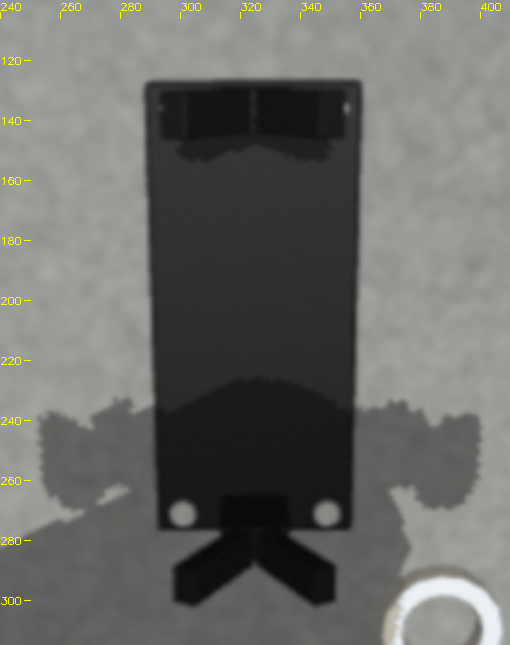

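Run:
```python
from rb import *
x,y=.540,-.4450
q=hover(x,y,.12,140.1)
r.servo_line([x,y,.026],v=.1); st()
claw.close_gripper(40); st()
r.servo_line([x,y,.24],v=.2); st(); 
q=hover(.634,-.231,.24,64); look("w_m2"); st()
```

```text
t 5.2 tcp [ 0.5405 -0.4453  0.0271] F [-0.3453 -0.1284 -0.8195] gap 0.999 j6 -0.291788687435394
t 5.8 tcp [ 0.5401 -0.445   0.0263] F [0.053  1.0526 1.2725] gap 0.243 j6 -0.29178513188243715
t 7.02 tcp [ 0.5397 -0.4446  0.238 ] F [-0.3264 -0.2101 -2.491 ] gap 0.238 j6 -0.2918008960003935
t 8.38 tcp [ 0.6337 -0.2316  0.2397] F [ 0.022   0.3403 -1.3533] gap 0.244 j6 1.170060784150519
```

View pics/w_m2.png

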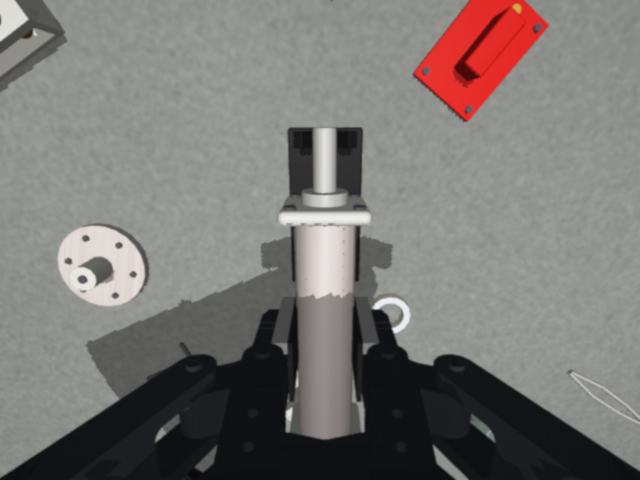

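Run:
```python
from rb import *
s=r.state(); t=s["eef_pos"]
T=ray("w_m2",325,128,t[2]-.011); print(T, np.linalg.norm((T-t)[:2]),(T-t)[:2]@[np.cos(np.radians(64)),np.sin(np.radians(64))])
T=ray("w_m2",325,224,t[2]+.004);print(np.linalg.norm((T-t)[:2]))
```

```text
[ 0.7015 -0.2638  0.2287] 0.07504905201658602 0.0008019366203642029
0.04629549531406821
```

Centred to within 1 mm. I'll lower it now.

Run:
```python
from rb import *
x,y=.634,-.231
r.servo_line([x,y,.10],v=.15)
print(r.servo_line([x,y,.0605],v=.04,max_force=12)); st()
look("w_m3")
claw.let_go(); st(); r.servo_line([x,y,.22],v=.2); look("w_m4"); st()
```

```text
False
t 10.6 tcp [ 0.6337 -0.2317  0.0611] F [-3.4848 -3.4685  3.1125] gap 0.243 j6 1.1710006778382676
t 11.3 tcp [ 0.6341 -0.2309  0.0605] F [ 0.6607 -0.3099 -0.0282] gap 0.999 j6 1.1709283991624697
t 12.3 tcp [ 0.6334 -0.2308  0.2177] F [ 0.5643 -0.0606 -0.2199] gap 1.002 j6 1.170917145986852
```

View pics/w_m4.png

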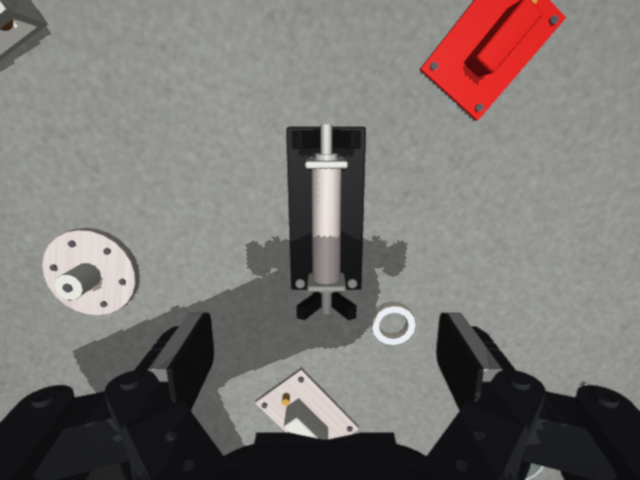

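Run:
```python
from rb import *
hover(.437,.108,.24,27+90); look("w_rt"); st()
hover(.4434,-.120,.22,13.9+90); look("w_pl"); st()
```

```text
t 13.81 tcp [0.4375 0.1075 0.2399] F [ 0.1482 -0.2705  0.3453] gap 1.002 j6 1.3479304921450461
t 14.78 tcp [ 0.4437 -0.1193  0.2201] F [-0.1553 -0.0344  0.0588] gap 1.0 j6 1.635175240523029
```

View pics/w_rt.png

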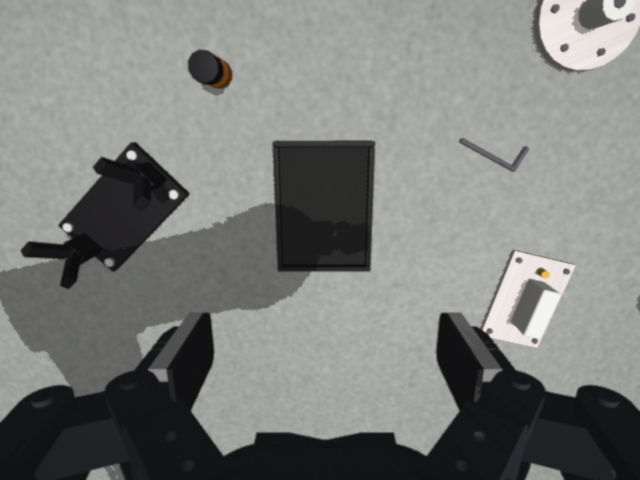

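View pics/w_pl.png

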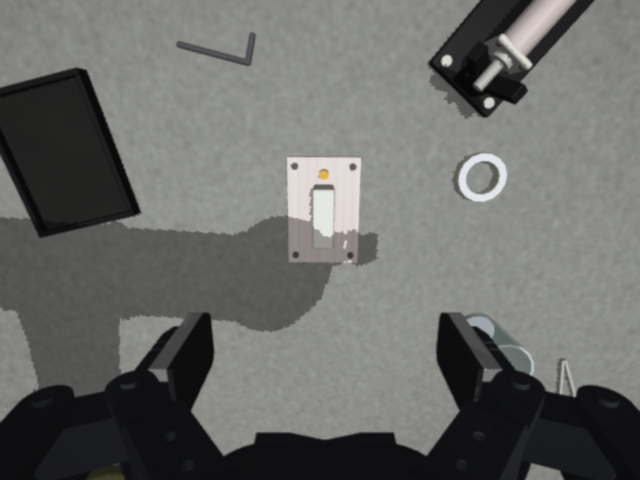

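Run:
```python
from rb import *
def quad(n,pts,z):
    P=np.array([ray(n,*q,z)[:2] for q in pts]); v=P[0]+P[1]-P[2]-P[3]
    print(n,P.mean(0),[round(np.linalg.norm(P[i]-P[(i+1)%4]),4) for i in range(4)],np.degrees(np.arctan2(v[1],v[0])))
quad("w_rt",[(273,141.5),(376,141.5),(370.5,271),(278,271)],.014)
quad("w_pl",[(287,157),(361.5,157),(360,264),(288.5,263.5)],.006)
X=cloud("w_pl");Q=X[150:270,280:370].reshape(-1,3);Q=Q[(Q[:,2]>.028)&(Q[:,2]<.045)]
print(cv2.minAreaRect((Q[:,:2]*1000).astype(np.float32)))
x,y=.4425,-.1197
```

```text
w_rt [0.4382 0.1087] [np.float64(0.09), np.float64(0.1213), np.float64(0.0895), np.float64(0.1213)] 26.782142362085644
w_pl [ 0.4444 -0.1186] [np.float64(0.0636), np.float64(0.0973), np.float64(0.0664), np.float64(0.0968)] 13.854057141045685
((445.133056640625, -117.22917175292969), (50.320804595947266, 17.820886611938477), 13.448193550109863)
```

Run:
```python
from rb import *
x,y=.4444,-.1185
r.servo_line([x,y,.031],v=.15); st()
claw.close_gripper(40); st()
r.servo_line([x,y,.20],v=.2); st()
x,y=.4378,.1085
hover(x,y,.20,26.8+90); look("w_p2"); st()
r.servo_line([x,y,.07],v=.15)
print(r.servo_line([x,y,.0375],v=.04,max_force=12)); st()
claw.let_go(); r.servo_line([x,y,.22],v=.2); look("w_p3"); st()
```

```text
t 16.18 tcp [ 0.445  -0.1185  0.0319] F [0.298  0.2016 0.7007] gap 0.999 j6 1.6325621118937972
t 16.81 tcp [ 0.4446 -0.1185  0.0312] F [-0.3017 -0.0097  1.6208] gap 0.203 j6 1.6325273892774834
t 17.8 tcp [ 0.4438 -0.1183  0.1982] F [-0.5349 -0.2631 -1.9626] gap 0.201 j6 1.6325387245344762
t 18.76 tcp [0.4379 0.1077 0.1996] F [-0.7248 -0.6325 -2.356 ] gap 0.203 j6 1.345189001183039
False
t 20.73 tcp [0.4379 0.1086 0.0376] F [-0.3152 -0.362  -3.1258] gap 0.2 j6 1.344828830338995
t 22.52 tcp [0.4373 0.1083 0.2184] F [ 0.1976  0.3396 -0.3457] gap 0.997 j6 1.3448398721513561
```

View pics/w_p3.png

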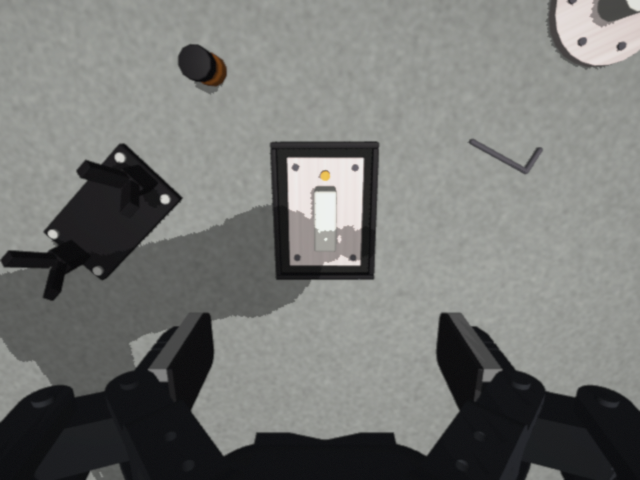

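The plate lies flat and centred in its tray, with corners at about (287,157) and (363,266) inside the rim. Next I'll look at the round tray and the disc.

Run:
```python
from rb import *
hover(.531,.446,.22,40+90); look("w_rd"); st()
hover(.6765,-.0125,.20,90); look("w_di"); st()
```

```text
t 23.88 tcp [0.5314 0.445  0.2212] F [-0.384  -0.0715 -0.4469] gap 0.995 j6 1.2830705122358461
t 25.69 tcp [ 0.6766 -0.0112  0.2   ] F [ 0.623  -0.3461  0.3095] gap 1.0 j6 1.294578038281117
```

View pics/w_rd.png

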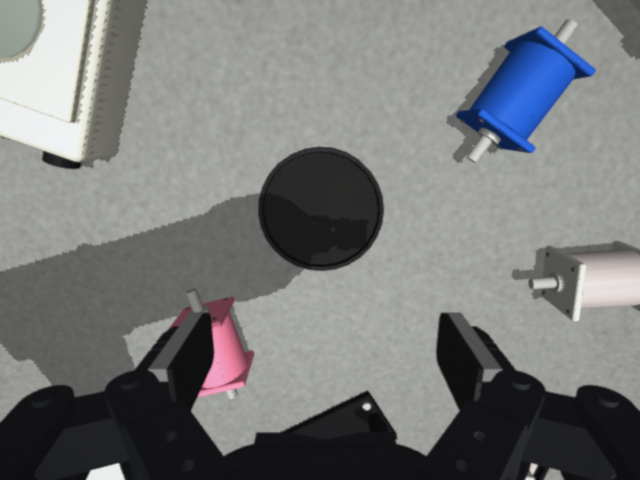

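View pics/w_di.png

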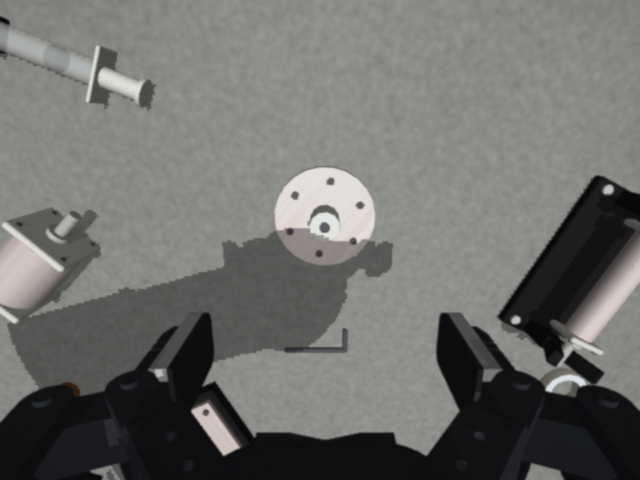

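Run:
```python
from rb import *
T=np.array([ray("w_rd",u,v,.014)[:2] for u,v in [(259,209),(384,209),(321.5,147),(321.5,271)]])
print(ray("w_rd",321.5,209,.014),np.linalg.norm(T[0]-T[1]),np.linalg.norm(T[2]-T[3]),(T[2]+T[3])/2)
print(ray("w_di",325,216,.010),ray("w_di",325,228,.040))
```

```text
[0.5342 0.4513 0.014 ] 0.10870350299553226 0.11014337858156978 [0.5322 0.4496]
[ 0.68   -0.0109  0.01  ] [ 0.6778 -0.0109  0.04  ]
```

Run:
```python
from rb import *
x,y=.6775,-.0115
r.servo_line([x,y,.036],v=.15); st()
claw.close_gripper(40); st()
r.servo_line([x,y,.20],v=.2); st()
x,y=.5318,.4487
hover(x,y,.20,130); look("w_d2"); st()
r.servo_line([x,y,.08],v=.15)
print(r.servo_line([x,y,.0425],v=.04,max_force=12)); st()
claw.let_go(); r.servo_line([x,y,.22],v=.2); look("w_d3"); st()
```

```text
t 26.93 tcp [ 0.6782 -0.0114  0.0374] F [-0.4313  0.1878  0.7836] gap 0.999 j6 1.293546582511926
t 27.52 tcp [ 0.6777 -0.0114  0.0363] F [-0.9423 -0.0962  2.6295] gap 0.264 j6 1.2935360295120177
t 28.49 tcp [ 0.6768 -0.0114  0.1977] F [-0.1976  0.0177 -2.251 ] gap 0.266 j6 1.2935467407635293
t 30.3 tcp [0.5327 0.4476 0.2001] F [-0.643  -0.6597 -1.5309] gap 0.264 j6 1.2817429900331156
False
t 32.33 tcp [0.5319 0.4489 0.0427] F [-0.315   0.3767 -2.3602] gap 0.264 j6 1.2817921665674095
t 34.06 tcp [0.5313 0.4484 0.2177] F [-0.2881  0.021  -0.3434] gap 1.0 j6 1.2817982745781558
```

View pics/w_d3.png

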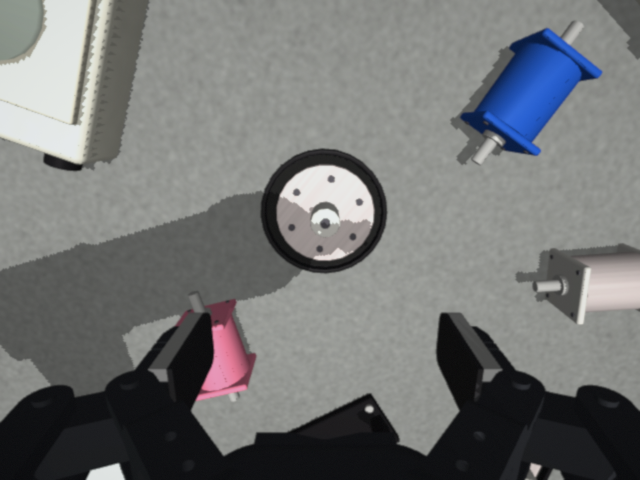

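The disc lies in its tray, a few px off centre: disc (325,213) against rim (324,211). Now the drum and its stand.

Run:
```python
from rb import *
hover(.37,.285,.25,70) if r.inverse_kinematics([.37,.285,.25],quat(70)) is not None or r.inverse_kinematics([.37,.285,.25],quat(250)) is not None else print("x")
look("w_sh"); st()
hover(.643,.225,.22,44.2); look("w_dr"); st()
X=cloud("w_sh"); Q=X.reshape(-1,3); Q=Q[(Q[:,2]>.055)&(Q[:,2]<.085)&(np.hypot(Q[:,0]-.35,Q[:,1]-.276)<.08)]
print(len(Q))
for A in (-19,-20,-21):
    a=np.radians(A); e=np.array([np.cos(a),np.sin(a)]); n=np.array([-e[1],e[0]])
    s=Q[:,:2]@e; t=Q[:,:2]@n; mid=(s.min()+s.max())/2
    for m in (s<mid,s>=mid): print(A,m.sum(),s[m].min(),s[m].max(),t[m].min(),t[m].max())
    print(e*mid+n*(t.min()+t.max())/2,s.max()-s.min(),t.max()-t.min())
```

```text
t 35.17 tcp [0.3703 0.2854 0.2496] F [-0.6421 -0.2586 -0.418 ] gap 1.0 j6 0.13227364313787046
t 36.31 tcp [0.6424 0.226  0.2212] F [0.6721 0.6177 0.2437] gap 1.0 j6 0.1423392022904534
1296
-19 615 0.18797899814879857 0.2013096392155851 0.35374565658993584 0.400385050147378
-19 681 0.2838320999032714 0.29653378522373786 0.3523252051485831 0.3989499202090341
[0.3516 0.277 ] 0.10855478707493929 0.0480598449987949
-20 615 0.18153238745496164 0.19450488220586692 0.3569865923729835 0.4037090917780734
-20 681 0.27755433711049593 0.2899801107777042 0.35723285210495825 0.40386455211664435
[0.3517 0.2768] 0.10844772332274255 0.046877959743660824
-21 615 0.17472216984321176 0.18790373536322724 0.36011878658178764 0.40694026348775003
-21 681 0.2705575105574082 0.2835685625854297 0.36203168247398987 0.4087504054268344
[0.3517 0.2768] 0.10884639274221791 0.04863161884504674
```

View pics/w_sh.png

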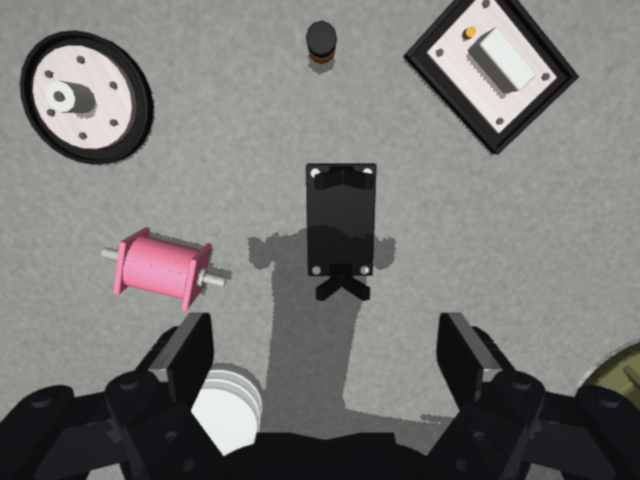

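View pics/w_dr.png

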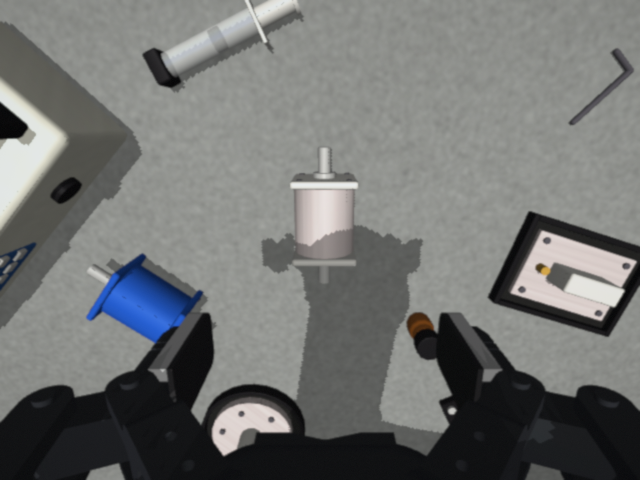

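Run:
```python
from rb import *
A,B=[ray("w_dr",*q,.026)[:2] for q in [(325,148),(324,283)]]; c=(A+B)/2; ang=np.degrees(np.arctan2(*(A-B)[::-1])); print(c,np.linalg.norm(A-B),ang)
assert np.linalg.norm(c-[.643,.2247])<.006 and abs(ang+45.8)<4
x,y=c
hover(x,y,.12,ang+90)
r.servo_line([x,y,.026],v=.1); st()
claw.close_gripper(45); st()
r.servo_line([x,y,.24],v=.2); st()
hover(.3517,.2768,.24,70); look("w_r2"); st()
```

```text
[0.6429 0.2272] 0.11671205911368919 -46.17185010565689
t 37.88 tcp [0.6434 0.2274 0.0271] F [ 0.1689  0.4987 -0.0302] gap 0.999 j6 0.13287360866397904
t 38.31 tcp [0.6431 0.2273 0.0268] F [-2.1365 -0.9769  3.0263] gap 0.57 j6 0.13290936885822596
t 39.52 tcp [0.6424 0.2271 0.2379] F [ 0.352   0.2019 -2.7321] gap 0.568 j6 0.13293447299917743
t 40.71 tcp [0.3524 0.2768 0.24  ] F [ 0.2031  0.4096 -3.2289] gap 0.569 j6 0.10043952341009942
```

View pics/w_r2.png

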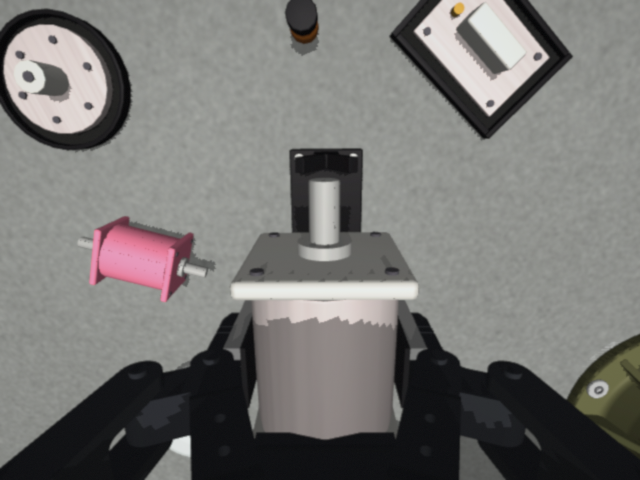

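Run:
```python
from rb import *
t=r.state()["eef_pos"]
T=ray("w_r2",325,181,t[2]); print(np.linalg.norm((T-t)[:2]))
x,y=.3517,.2768
r.servo_line([x,y,.10],v=.15)
print(r.servo_line([x,y,.0535],v=.04,max_force=12)); st()
look("w_r3")
claw.let_go(); st(); r.servo_line([x,y,.24],v=.15); look("w_r4"); st()
```

```text
0.059147541250434116
False
t 43.1 tcp [0.3516 0.2765 0.0536] F [-2.2069 -2.5678  0.2602] gap 0.571 j6 0.1004279275571386
t 43.61 tcp [0.3518 0.2771 0.0538] F [-0.1032  0.7756  0.1613] gap 0.997 j6 0.10040909994412622
t 45.05 tcp [0.3515 0.2766 0.2389] F [-0.351   0.4685 -0.4082] gap 0.998 j6 0.10040040296226516
```

View pics/w_r4.png

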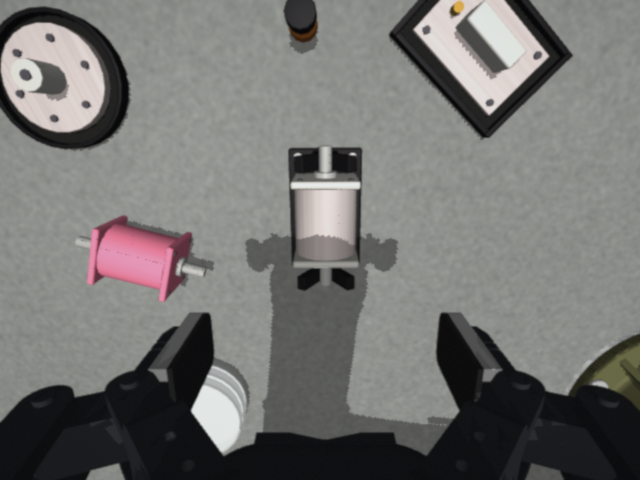

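The drum is seated, with its shaft ends at (325,148) and (325,283) in both notches. I'll move the arm clear and check everything from above.

Run:
```python
from rb import *
r.set_joints([-0.971, 0.04, 0.085, 0, -1.615, -0.334]); st()
for n in ("top","scene"):
    p,d=vision.snapshot(n); c=vision.calibration(n)
    np.savez(f"{n}1.npz",p=p,d=d,M=c["cam_to_world"],c=[c["fov_y"],c["cx"],c["cy"]]); cv2.imwrite(f"pics/{n}1.png",p[:,:,::-1])
X=cloud("top1")
Q0=X.reshape(-1,3)
def near(x,y,rad,z0,z1):
    q=Q0[(np.hypot(Q0[:,0]-x,Q0[:,1]-y)<rad)&(Q0[:,2]>z0)&(Q0[:,2]<z1)]; return q
def rect(n,q): print(n,len(q),cv2.minAreaRect((q[:,:2]*1000).astype(np.float32)),"medz",np.median(q[:,2]))
rect("vial",near(.5006,.2413,.025,.04,.06)); rect("beaker",near(.363,-.293,.04,.05,.08))
rect("plate block top (.042)",near(.438,.1085,.06,.03,.06)); rect("hub top (.046)",near(.532,.449,.06,.03,.06))
q=near(.532,.449,.035,.008,.025); print("disc top z (.016)",np.median(q[:,2]))
q=near(.438,.1085,.03,.008,.022); print("plate top z (.012)",np.median(q[:,2]))
q=near(.3517,.2768,.02,.07,.09); print("drum top (.077)",np.percentile(q[:,2],80))
q=near(.634,-.231,.02,.05,.08); print("mandrel top (.061)",np.percentile(q[:,2],80))
crop("top1",120,180,200,130,4,"f1.png"); crop("top1",380,110,100,90,6,"f2.png")
```

```text
t 48.12 tcp [ 0.1586 -0.5788  0.2535] F [ 0.3334  0.2807 -0.5066] gap 1.0 j6 -0.333968520349738
vial 71 ((499.9222717285156, 240.92945861816406), (22.493183135986328, 21.713836669921875), 42.24998474121094) medz 0.048874374806374465
beaker 106 ((362.98883056640625, -293.0343322753906), (48.37942886352539, 48.08906936645508), 52.30338668823242) medz 0.06456525320771633
plate block top (.042) 141 ((438.1802062988281, 108.96279907226562), (49.58087921142578, 17.899171829223633), 26.815139770507812) medz 0.0420028949690594
hub top (.046) 80 ((532.5895385742188, 449.1199645996094), (24.072446823120117, 21.928354263305664), 64.02946472167969) medz 0.04487756014409705
disc top z (.016) 0.01565047098389538
plate top z (.012) 0.012153486056119212
drum top (.077) 0.07771356292184217
mandrel top (.061) 0.061911652899931544
```

View pics/f1.png

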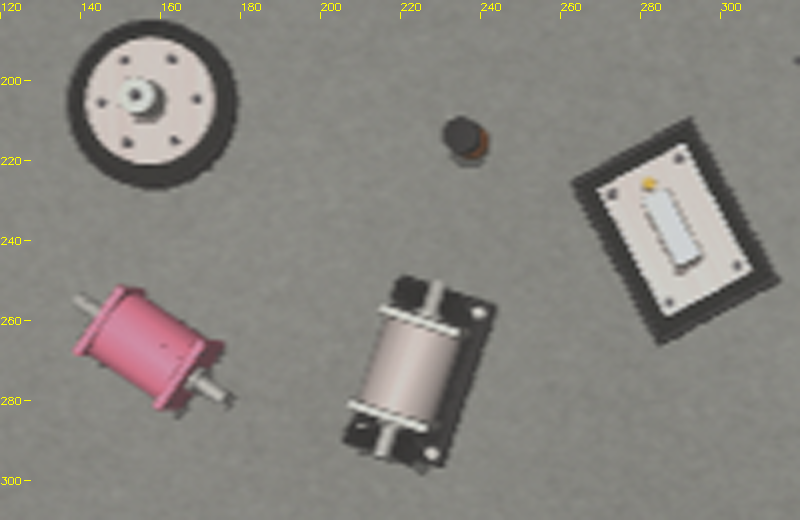

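View pics/f2.png

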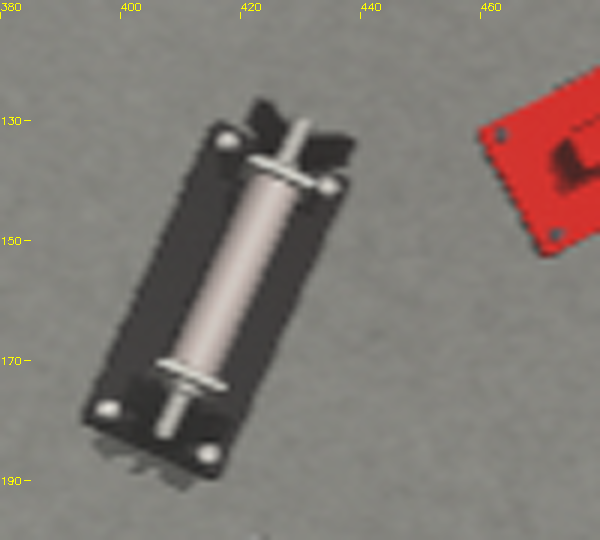

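View pics/scene1.png

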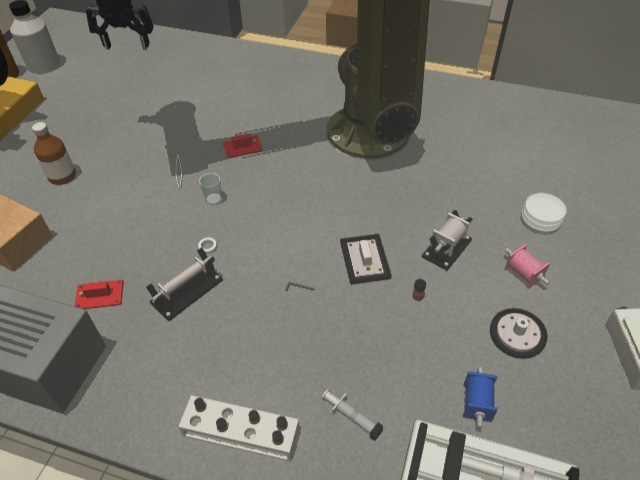

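Both cameras show all four collectors in place at the right heights, and the bystanders haven't moved.

```bash
python3 -c "
from plant import job
print(job.finish_job())"
```

```text
the job is handed in; nothing more can be done
None
```

All four collectors are on their stands, and the job was handed in at about 48 s of the 120 s allowed. No verdict was reported. The mandrel and drum lie in both notches of the long and short fork stands, and the plate and disc lie flat in their trays.

| Collector | Height measured from above (mm) | Height expected (mm) | Position on the stand |
|---|---|---|---|
| Drum | top at 77.7 | 77 | shaft ends seen in both notches |
| Mandrel | top at 61.9 | 61 | shaft ends seen in both notches |
| Plate | top face at 12.2 | 12 | about 1 mm from tray centre, in line within 1° |
| Disc | top face at 15.7 | 16 | 1–3 mm from tray centre |

- **Bystanders:** the beaker and vial are within 1 mm of where they started, which is about the measuring error.
- **Robot:** the arm went back to its start pose with the gripper open, touching nothing. Wrist force readings stayed around 6 N or less.
- **Disagreements:** the top and wrist cameras differed by 2–4 mm on the mandrel, drum and round tray. I used the wrist-camera values for the drum and values between the two, nearer the wrist's, for the others. No check failed.

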